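# Bring the sanding drum's mark to the top and lock the drum

### The job

The sanding drum on the finishing unit spins freely and its yellow mark is out of sight down in the dust hood. With light fingertip pressure on the rubber tread, stroke the drum round until the yellow mark stands still exactly at the top, then press the red lock knob down gently until its pin has dropped fully home in the drum's notch, so that the drum is ready for a new sleeve. Press nothing on the unit hard, and leave the other things on the bench where they are.

Things in the scene. Friction and masses are not known exactly. Their poses are not given: they have to be found in the camera images.
- finisher: Finishing unit, fixed: grey base plate 260 x 340 x 20 mm (its centre at y = -55 mm), green hood plates at x = +-96 mm up to 130 mm high, a black drum across it (axle along y). Origin on the bench under the axle; z up. Drum and lock share a head clamped at an UNMEASURED height, 0 to 20 mm above its lowest: find it by touch or sight. Over 20 N of finger force on any part counts as pressing hard.
- axle_low (a point): Fixed point of the unit, 120 mm above the bench, at unit y = -35 mm: where the axle line would be with the head at its lowest. Tread radius 80 mm, so the real tread top is 80 to 100 mm straight above it: a good spot for stroking, clear of the lock. The axle is sprung: the tread sinks about 1 mm per 4 N (after the first 1 N), 6 mm at most. Axes as the unit's.
- lock_low (a point): Fixed point of the unit (x = 0, y = 39 mm, 255 mm above the bench): centre of the top face of the raised red lock knob if the head were at its lowest. The real knob top is 0 to 20 mm higher, always 55 mm above the tread's top. Knob 28 mm in diameter, 10 mm thick, on a 10 mm round-nosed pin that slides vertically in a steel arm (30 mm wide in x, y = 23 to 68 mm, top 33 mm below the raised knob's top).
- flange_low (a point): Fixed point of the unit (x = 0, y = 39 mm, 200 mm above the bench): top of the aluminium flange beside the tread, under the lock pin, if the head were at its lowest. Tread from y = -75 to 30 mm, flange from 32 to 46 mm, radius 79 mm, with ONE notch, 15 mm wide and 14 mm deep, in line with the mark, a 12 mm wide yellow stripe straight across the tread.
- drum (a joint): Angle of the drum, rad: 0 (or whole turns, 2 pi = 6.283) = yellow mark and notch exactly at the top, under the lock pin. Grows when the drum's top moves towards the unit's +x. Turns without end, with very little friction (about 0.012 N m); stays where it is left at rest. Starts between 1.8 and 4.48.
- lock (a joint): How far the lock pin is pressed down, m: 0 = up. Slides with about 3 N of friction, no spring, stays where it is left. Meets the flange's rim after about 6 mm if the notch is not under it; in the notch it reaches the floor at about 19 mm (home). Its round nose pulls the drum into line when the mark is within about 5 mm (0.06 rad) of the top.
- crepe_stone: Bystander: brick-red cleaning stone, 100 x 36 x 28 mm, on the unit's base plate. Origin under its centre.
- wax_tin: Bystander: round wax tin, 62 mm in diameter, 30 mm high, on the unit's base plate. Origin under its centre.
- shoe: Bystander: brown leather shoe, 270 mm long, 115 mm high. Origin on the bench under its middle.
- hammer: Bystander: hammer lying on the bench. Origin under its middle.
- glue_jar: Bystander: jar with black cap and yellow label, 72 mm in diameter, 100 mm high. Origin under its centre.
- heel_stack: Bystander: stack of black rubber heels, 62 x 58 x 32 mm. Origin under its centre.
- brush: Bystander: brush lying on the bench. Origin under its middle.

How it is judged:
By the outcome, as a careful person would: the job done as asked, in the order asked, and still so for the second after the job is handed in, with the robot touching nothing.
It also fails if it takes over 64 s, if anything falls off the work surface, if the arm or the gripper's body presses on something with over 40 N, if the wrist force passes 120 N, or if a joint passes its speed limit or range.

### The arm

A 6-joint arm with a two-finger parallel gripper is mounted at the origin on the work surface. World frame = base frame: x ahead of the robot, y to its left, z up, the work surface at z = 0. Lengths are in m, angles in degrees, forces in N, time in s.
With the tool pointing down it reaches from about 0.35 to 0.875 m from the base axis. Payload 4.2 kg.
Tool frame: the origin (TCP) lies on the front face of the gripper's body, between the roots of the fingers; the fingertips stand 70 mm ahead of it and the grasp point (between the pads) lies 51 mm ahead of it; z points along the fingers, y is the line along which they close (so a half turn about z gives the same grasp; the last joint's range is limited). The gripper opens to 87 mm and grips with 3 to 60 N. Pads are 19 mm wide; open, the fingers measure 117 mm over their backs; the gripper's body (75 mm by 190 mm) begins 51 mm behind the grasp point.
Start: joints at [-52.334, 22.042, 0.453, 0, -68.411, -14.817], TCP at [0.243, -0.576, 0.292] pointing down, gripper open.
Joint ranges: [-179.83, 179.83], [-69.29, 118.12], [-61.27, 80.66], [-181.25, 117.63], [-171.15, -9.14], [-177.46, 177.46]. Speed limits (degrees/s): [159.86, 159.86, 180, 180, 180, 180].

### API

Orientations are given as a 3x3 rotation matrix whose columns are the frame's x, y, z axes.
In Python, from station import r gives the robot as it stands.
- The arm moves only by the shell command python3 -m pendant 'ROWS' [OPENING]. ROWS is JSON, a list of rows, each a list of 2 entries, a list of its own where there are three numbers: the shift along the tool's x, y, z in mm, then the turn, a rotation vector about the tool's x, y, z in rad. A call has 1 to 10 rows; each row is the pose to reach, as a shift and turn from the pose commanded when the call began, along the tool's axes at that moment; what a row does not reach only later rows make up. A row lasts 1/10 s, in which the tool goes at most 50 mm and 8.59 degrees, less where a joint would pass 70% of its speed; a pose out of reach is approached as far as the arm can. A call with a gripper value outside its range is refused whole. OPENING is the opening, from 0 (shut) to 1 (fully open), set as the call begins (- or left out, the last holds). The fingers move at their own pace and stop on an object; the grip force is fixed at half the most. Time passes only in rows, so rows that repeat a pose let the fingers close. It gives the time, the measured TCP pose, the force, the opening and the grip force at its end, in the units of the state.
- r.sense(): the state, without advancing time (a new reading comes with each control period).
- r.capture(name): name is "scene" or "top" or "wrist"; returns a dict with "frame" (480x640x3 uint8, red, green, blue), "vertical_fov" (degrees; the focal length in pixels is half the picture's height over the tangent of half this angle, whatever the lens; pixels are square), "cx", "cy" (the principal point, pixels), "rvec" (rotation vector, rad) and "tvec" (3), from world to camera coordinates, as OpenCV has them. Camera axes: x right, y down, z forward; pixel columns grow to the right and rows downward; lengths in m; the calibration is good to about 2 mm. A picture is of the moment at which its call begins. There is no depth.
- r.finish_job(): hands the job in; it is judged then, once.
The state is a dict: "time_s": time; "joints": joint angles; "joint_velocities": joint speeds; "effort": joint torques, N m; "tcp_pos": TCP position; "ee_rot": TCP orientation; "wrist_force": force on the tool from outside, world axes, zero at the start; "moment": the same for the moment, N m; "gripper_width": opening from 0.0 (shut) to 1.0 (fully open); "gripper_force": force on a finger pad.
Only numpy, scipy, OpenCV 4.12 (cv2) and the standard library are available. Lean on these libraries where they do the work, as an engineer would, in place of code of your own. Each camera call takes 0.05 s, during which the arm holds its last target. There are 200 camera calls.

## Working session

There is one attempt and no reset: what is moved stays moved. The work goes in short steps, Python scripts to look and compute and a shell command to move; the robot and the scene stay as the last step left them, time stands still between calls to the robot, and variables do not carry over. Pictures are saved under pics/ and viewed, at most 10 in all, crops included, and the job is handed in when it is done.

```bash
mkdir -p pics; cat > h.py <<'E'
import numpy as np, cv2
from station import r
def cap(n,save=None):
    c=r.capture(n)
    f=240/np.tan(np.radians(c["vertical_fov"])/2)
    c["K"]=np.array([[f,0,c["cx"]],[0,f,c["cy"]],[0,0,1.]])
    c["R"]=cv2.Rodrigues(np.array(c["rvec"],float))[0]; c["t"]=np.array(c["tvec"],float)
    if save: cv2.imwrite(f"pics/{save}.png",c["frame"][...,::-1])
    return c
def ray(c,u,v):
    d=c["R"].T@np.linalg.solve(c["K"],[u,v,1.]); return -c["R"].T@c["t"],d
def onplane(c,u,v,z):
    o,d=ray(c,u,v); return o+d*(z-o[2])/d[2]
def proj(c,p):
    return cv2.projectPoints(np.array(p,float).reshape(-1,3),np.array(c["rvec"],float),c["t"],c["K"],None)[0].reshape(-1,2)
E
python3 - <<'E'
from h import *
a=cap("scene","s0");b=cap("top","t0")
for c in(a,b): print(c["K"][0,0],-c["R"].T@c["t"],c["R"][2])
s=r.sense();print(s)
E
```

```text
445.038595241652 [ 0.9636089  -0.64174107  1.07552742] [-0.36550028  0.53213653 -0.76370168]
508.72071496772185 [0.30136647 0.00794684 1.55128306] [ 0.15453207 -0.01532793 -0.98786886]
{'time_s': 0.1, 'joints': array([-5.23339442e+01,  2.20872367e+01,  3.84904159e-01, -2.33899506e-02,
       -6.84097839e+01, -1.48155545e+01]), 'joint_velocities': array([ 0.0217042 , -0.15914444,  0.20929381,  0.08254366,  0.04238924,
        0.01497906]), 'effort': array([-4.34133717e-04, -3.91689527e+01,  1.87934107e+01,  4.23195586e+00,
        1.34712708e-02, -8.13268070e-05]), 'tcp_pos': array([ 0.24254909, -0.57557286,  0.29124608]), 'ee_rot': array([[-9.21579639e-01, -3.88188315e-01, -8.95223109e-04],
       [-3.88189324e-01,  9.21577928e-01,  1.78090347e-03],
       [ 1.33691941e-04,  1.98876043e-03, -9.99998013e-01]]), 'wrist_force': array([-0.52321368,  0.0221633 , -0.3204801 ]), 'moment': array([ 0.00200947,  0.0028131 , -0.02667911]), 'gripper_force': 0.0, 'gripper_width': 0.9987093747193758}
```

View pics/s0.png

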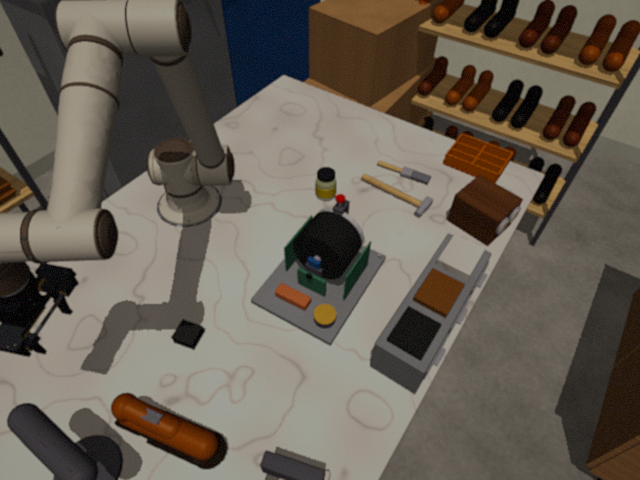

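View pics/t0.png

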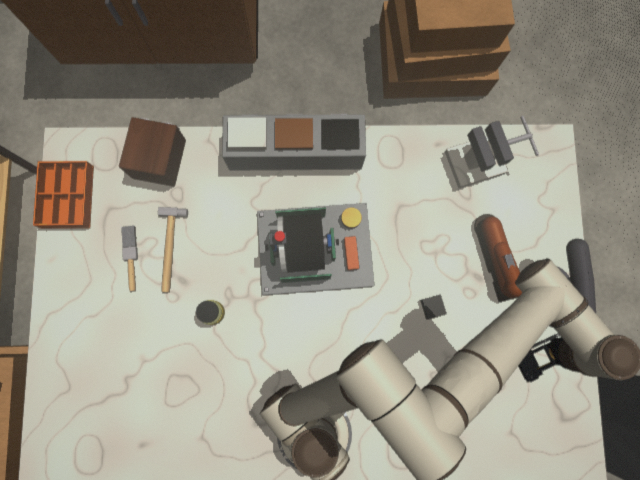

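Scene: unit at about (330,260) with the red knob at (341,199). Top: plate corners at about (258,210), (367,204), (373,286), (262,293), and the knob at (279,237). Unit +y points image-left, which is close to world +y.

```bash
python3 - <<'E'
from h import *
a=cap("scene");b=cap("top")
def red(c,x0,x1,y0,y1):
    f=c["frame"].astype(int);m=((f[...,0]>110)&(f[...,1]<60)&(f[...,2]<70))
    k=np.zeros_like(m);k[y0:y1,x0:x1]=m[y0:y1,x0:x1];v,u=np.nonzero(k);return u.mean(),v.mean(),len(u)
ra=red(a,325,360,185,215);rb=red(b,265,295,225,250);print(ra,rb)
P=[c["K"]@np.c_[c["R"],c["t"]] for c in(a,b)]
X=cv2.triangulatePoints(P[0],P[1],np.array(ra[:2]),np.array(rb[:2])).ravel();X=X[:3]/X[3];print("knob",X,proj(a,X),proj(b,X))
f=b["frame"];hsv=cv2.cvtColor(f,cv2.COLOR_RGB2GRAY)
m=np.zeros((480,640),np.uint8);m[190:310,240:400]=(hsv[190:310,240:400]<150)*255
cs=max(cv2.findContours(m,cv2.RETR_EXTERNAL,cv2.CHAIN_APPROX_NONE)[0],key=cv2.contourArea)
w=np.array([onplane(b,*p,0.02)[:2] for p in cs[:,0].astype(float)],np.float32)
rc=cv2.minAreaRect(w);print(rc,cv2.boxPoints(rc))
big=cv2.resize(f[185:315,235:400],None,fx=4,fy=4,interpolation=cv2.INTER_CUBIC)
cv2.drawContours(big,[((cs-[235,185])*4)],-1,(255,0,255),1)
s=cv2.resize(a["frame"][170:350,240:400],None,fx=3,fy=3,interpolation=cv2.INTER_CUBIC)
cv2.imwrite("pics/t1.png",big[...,::-1]);cv2.imwrite("pics/s1.png",s[...,::-1])
E
```

```text
(np.float64(339.7307692307692), np.float64(197.78846153846155), 52) (np.float64(nan), np.float64(nan), 0)
knob [nan nan nan] [[nan nan]] [[nan nan]]
((0.5433377027511597, 0.0019394010305404663), (0.26197561621665955, 0.3565044701099396), 3.8134849071502686) [[ 0.4007846   0.17108513]
 [ 0.42449522 -0.18462999]
 [ 0.6858908  -0.16720633]
 [ 0.6621802   0.1885088 ]]<stdin>:5: RuntimeWarning: Mean of empty slice.
  ret = ret.dtype.type(ret / rcount)
```

View pics/t1.png

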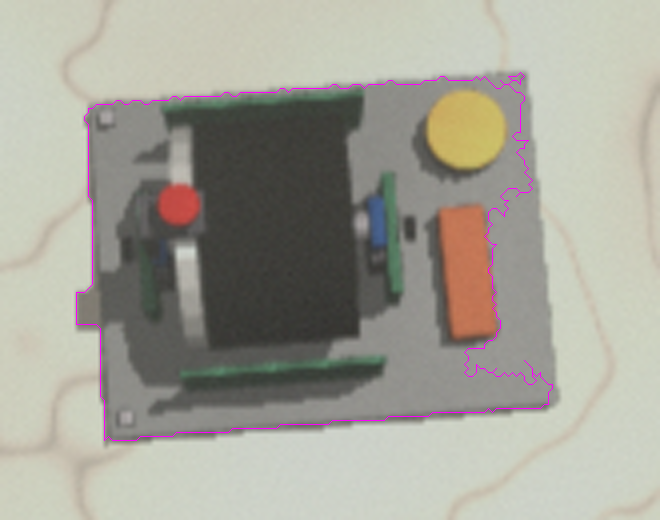

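The enlarged top view shows the plate corners at crop px (88,104), (525,73), (556,405), (105,440) and the knob at (180,204). The rest of the drum region is clear.

```bash
python3 - <<'E'
from h import *
a=cap("scene");b=cap("top")
C=np.array([[88,104],[525,73],[556,405],[105,440]])/4+[235,185]-.375
W=np.array([onplane(b,u,v,.02)[:2] for u,v in C]);print(W)
L=np.array([[.13,.115],[.13,-.225],[-.13,-.225],[-.13,.115]])
# rigid fit
lc=L-L.mean(0);wc=W-W.mean(0);H=lc.T@wc;th=np.arctan2(H[0,1]-H[1,0],H[0,0]+H[1,1])
R=np.array([[np.cos(th),-np.sin(th)],[np.sin(th),np.cos(th)]]);o=W.mean(0)-R@L.mean(0)
print("yaw",np.degrees(th),"o",o,"res",W-(L@R.T+o))
def red(c,x0,x1,y0,y1):
    h=cv2.cvtColor(c["frame"],cv2.COLOR_RGB2HSV).astype(int);m=((h[...,0]<8)|(h[...,0]>170))&(h[...,1]>150)&(h[...,2]>70)
    k=np.zeros_like(m);k[y0:y1,x0:x1]=m[y0:y1,x0:x1];v,u=np.nonzero(k);return u.mean(),v.mean(),len(u)
ra=red(a,325,360,185,215);rb=red(b,265,295,225,250);print(ra,rb)
P=[c["K"]@np.c_[c["R"],c["t"]] for c in(a,b)]
X=cv2.triangulatePoints(P[0],P[1],np.array(ra[:2]),np.array(rb[:2])).ravel();X=X[:3]/X[3];print("knob",X,proj(a,X),proj(b,X))
print("knob xy by unit",R@[0,.039]+o,"stroke",R@[0,-.035]+o)
E
```

```text
[[ 0.66315077  0.17022112]
 [ 0.68455683 -0.16724392]
 [ 0.42721814 -0.18364344]
 [ 0.40482351  0.15595984]]
yaw 3.591494519079623 o [0.54149198 0.04871538] res [[-0.00088202 -0.00141192]
 [-0.00077437  0.0004553 ]
 [ 0.00137631  0.0003428 ]
 [ 0.00028009  0.00061382]]
(np.float64(339.8709677419355), np.float64(198.33870967741936), 62) (np.float64(279.23943661971833), np.float64(235.77464788732394), 71)
knob [0.54042686 0.08664263 0.25644736] [[339.69748571 198.37095831]] [[279.15115977 235.66965159]]
knob xy by unit [0.53904893 0.08763879] stroke [0.54368447 0.01378412]
```

```bash
cat >> h.py <<'E'
from scipy.spatial.transform import Rotation as Ro
th=np.radians(3.59); U=np.array([[np.cos(th),-np.sin(th),0],[np.sin(th),np.cos(th),0],[0,0,1]]); O=np.array([.5415,.0487,0])
RT=U@np.array([[0,-1,0],[-1,0,0],[0,0,-1.]])
def shift(p_unit,turn=True):
    s=r.sense();R=np.array(s["ee_rot"]);d=R.T@(O+U@np.array(p_unit)-s["tcp_pos"])*1000
    return d.round(1),Ro.from_matrix(R.T@RT).as_rotvec().round(4)
E
python3 -c "
from h import *
print(shift([.02,-.035,.31]))"
```

```text
(array([-525.2,  419.9,  -17.9]), array([ 7.0000e-04,  4.0000e-04, -1.2347e+00]))
```

```bash
python3 -m pendant '[[[-50,40,-35],[0,0,-0.12]],[[-525,420,-18],[0,0,-1.235]],[[-525,420,-18],[0,0,-1.235]],[[-525,420,-18],[0,0,-1.235]],[[-525,420,-18],[0,0,-1.235]],[[-525,420,-18],[0,0,-1.235]],[[-525,420,-18],[0,0,-1.235]],[[-525,420,-18],[0,0,-1.235]],[[-525,420,-18],[0,0,-1.235]],[[-525,420,-18],[0,0,-1.235]]]' 0; python3 -c "
from h import *
print(shift([.02,-.035,.31]))"
```

```text
time_s: 1.3
tcp_pos: [0.4788, -0.1399, 0.3123]
ee_rot: [[0.064, -0.998, 0.001], [-0.998, -0.064, -0.0], [0.0, -0.001, -1.0]]
wrist_force: [1.4, -0.5, -0.0]
gripper_width: 0.175
gripper_force: 0.0
(array([-149.1,  -94.7,    2.4]), array([-0.0009, -0.0001,  0.0018]))
```

```bash
python3 -m pendant '[[[-149,-94,2],[0,0,0]],[[-149,-94,2],[0,0,0]],[[-149,-94,2],[0,0,0]],[[-149,-94,2],[0,0,0]],[[-149,-94,2],[0,0,0]],[[-149,-94,2],[0,0,0]]]'; python3 -c "
from h import *
print(shift([.02,-.035,.31]))
w=cap('wrist','w1');a=cap('scene');print(-w['R'].T@w['t'],w['R'][2])
f=np.vstack([w['frame'][:,:],]);cv2.imwrite('pics/s2.png',cv2.resize(a['frame'][150:330,230:430],None,fx=3,fy=3)[...,::-1])
"
```

```text
time_s: 1.9
tcp_pos: [0.5626, 0.0131, 0.3095]
ee_rot: [[0.064, -0.998, -0.001], [-0.998, -0.064, -0.0], [0.0, 0.001, -1.0]]
wrist_force: [0.4, 0.2, -0.3]
gripper_width: 0.007
gripper_force: 0.0
(array([-1.8, -1.2, -0.5]), array([ 0.0011, -0.0002,  0.0014]))
[ 0.56765437 -0.05386509  0.40284068] [-0.01618653  0.24419578 -0.96959085]
```

View pics/s2.png

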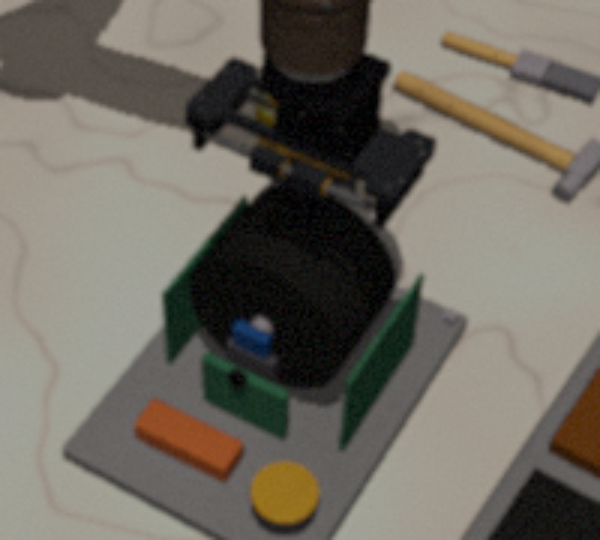

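View pics/w1.png

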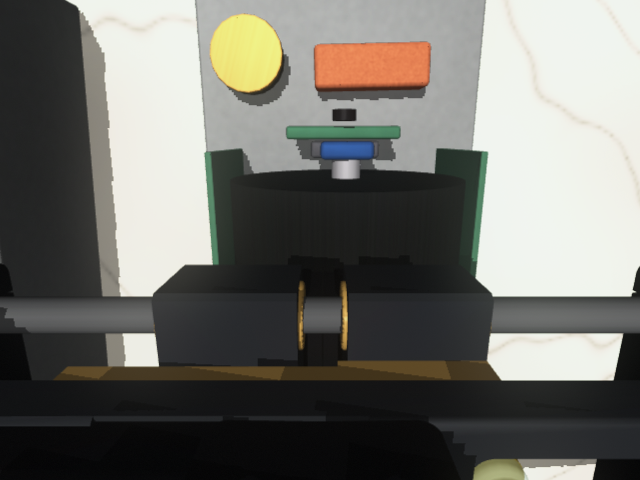

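Scene crop: the closed gripper hovers over the drum and no yellow shows on the tread. Wrist view: the drum end spans columns 230–465 and rows 175–265, still with no mark. That camera will see the mark when it comes up. Now I'll feel for the tread.

```bash
python3 -m pendant '[[[0,19,10],[0,0,0]],[[0,19,20],[0,0,0]],[[0,19,22],[0,0,0]],[[0,19,24],[0,0,0]],[[0,19,24],[0,0,0]]]' | grep -E "tcp|force"
python3 -m pendant '[[[0,0,1],[0,0,0]],[[0,0,2],[0,0,0]],[[0,0,2],[0,0,0]]]' | grep -E "tcp|wrist"
python3 -m pendant '[[[0,0,1],[0,0,0]],[[0,0,2],[0,0,0]],[[0,0,2],[0,0,0]]]' | grep -E "tcp|wrist"
```

```text
tcp_pos: [0.5442, 0.0113, 0.286]
wrist_force: [0.3, 0.4, -0.2]
gripper_force: 0.0
tcp_pos: [0.5439, 0.0116, 0.2839]
wrist_force: [0.4, 0.4, -0.5]
tcp_pos: [0.5437, 0.0116, 0.2818]
wrist_force: [0.2, -0.2, 0.3]
```

```bash
for i in 1 2 3; do :; done
python3 -m pendant '[[[0,0,1],[0,0,0]],[[0,0,2],[0,0,0]],[[0,0,2],[0,0,0]]]' | grep -E "tcp|wrist"
python3 -m pendant '[[[0,0,1],[0,0,0]],[[0,0,2],[0,0,0]],[[0,0,2],[0,0,0]]]' | grep -E "tcp|wrist"
```

```text
tcp_pos: [0.5437, 0.0115, 0.2798]
wrist_force: [0.8, 0.4, 0.5]
tcp_pos: [0.5437, 0.0115, 0.2779]
wrist_force: [0.1, 0.0, 1.1]
```

```bash

python3 -m pendant '[[[0,0,1],[0,0,0]],[[0,0,1],[0,0,0]],[[0,0,1],[0,0,0]]]' | grep -E "tcp|wrist"
python3 -c "
from h import *
print(shift([0,-.035,.31]), r.sense()['wrist_force'])"
```

```text
tcp_pos: [0.544, 0.0116, 0.2774]
wrist_force: [-0.0, -0.5, 1.6]
(array([ -2.2,   0.1, -32.6]), array([-0.001 , -0.    ,  0.0005])) [-0.02472021 -0.47524304  1.60125896]
```

```bash
cat > look.py <<'E'
from h import *
import sys
w=cap('wrist',sys.argv[1] if len(sys.argv)>1 else None);s=r.sense()
h=cv2.cvtColor(w['frame'],cv2.COLOR_RGB2HSV).astype(int)
m=(h[...,0]>18)&(h[...,0]<36)&(h[...,1]>120)&(h[...,2]>60)
m[:140]=0;m[360:]=0
# keep ahead of fingers
n,l,st,ce=cv2.connectedComponentsWithStats(m.astype(np.uint8))
print(s['time_s'],s['tcp_pos'].round(4),s['wrist_force'].round(1))
for i in range(1,n):
    if st[i][4]>15: print(st[i],ce[i].round(1))
E
python3 -m pendant '[[[0,-14,-6],[0,0,0]],[[0,-28,-6],[0,0,0]],[[0,-28,-6],[0,0,0]]]' | grep -E "tcp|wrist"
python3 look.py
python3 -m pendant '[[[0,0,6],[0,0,0]],[[0,5,7],[0,0,0]],[[0,15,7],[0,0,0]],[[0,25,7],[0,0,0]],[[0,35,7],[0,0,0]]]' | grep -E "tcp|wrist"
python3 -m pendant '[[[0,10,0],[0,0,0]],[[0,20,0],[0,0,0]],[[0,20,-15],[0,0,0]],[[0,-8,-15],[0,0,0]],[[0,-35,-7],[0,0,0]]]' | grep -E "tcp|wrist"
python3 look.py
```

```text
tcp_pos: [0.5727, 0.0135, 0.2824]
wrist_force: [-1.0, 0.7, 0.2]
4.35 [0.5717 0.0134 0.2822] [-1.5  0.2 -0. ]
[298 281   6  69 285] [300.3 316.4]
[341 282   7  68 355] [344.1 316.3]
tcp_pos: [0.5356, 0.0109, 0.2767]
wrist_force: [0.3, -0.2, 3.1]
tcp_pos: [0.5717, 0.0135, 0.2842]
wrist_force: [0.3, -0.1, 0.3]
5.4 [0.5747 0.0139 0.2809] [4.9 0.1 0.9]
[298 281   6  68 276] [300.2 314.3]
[341 281   7  69 361] [344.1 315.8]
```

```bash

python3 -m pendant '[[[0,0,6],[0,0,0]],[[0,5,7],[0,0,0]],[[0,15,7],[0,0,0]],[[0,25,7],[0,0,0]],[[0,35,7],[0,0,0]],[[0,45,7],[0,0,0]],[[0,55,7],[0,0,0]],[[0,55,-8],[0,0,0]],[[0,27,-8],[0,0,0]],[[0,0,0],[0,0,0]]]' | grep -E "tcp|wrist"
python3 look.py
python3 -m pendant '[[[0,0,6],[0,0,0]],[[0,5,7],[0,0,0]],[[0,15,7],[0,0,0]],[[0,25,7],[0,0,0]],[[0,35,7],[0,0,0]],[[0,45,7],[0,0,0]],[[0,55,7],[0,0,0]],[[0,55,-8],[0,0,0]],[[0,27,-8],[0,0,0]],[[0,0,0],[0,0,0]]]' | grep -E "tcp|wrist"
python3 look.py w2
```

```text
tcp_pos: [0.5717, 0.0134, 0.2843]
wrist_force: [0.2, 0.5, 0.6]
6.45 [0.5747 0.0138 0.281 ] [ 4.9  0.3 -1. ]
[ 252  193   19   72 1157] [261.3 228.8]
[298 281   6  69 292] [300.3 314.5]
[340 281   8  69 357] [344.1 316.2]
tcp_pos: [0.5717, 0.0135, 0.2843]
wrist_force: [-0.9, 0.6, 0.2]
7.5 [0.5747 0.0138 0.281 ] [ 3.8  0.9 -0. ]
[ 362  201   31   64 1803] [376.6 232.3]
[298 281   6  68 273] [300.3 314.5]
[340 281   8  69 364] [344.  315.2]
```

```bash
cat > ang.py <<'E'
from h import *
import sys
TOP=0.2077
def ang(w):
    h=cv2.cvtColor(w['frame'],cv2.COLOR_RGB2HSV).astype(int)
    m=(h[...,0]>18)&(h[...,0]<36)&(h[...,1]>120)&(h[...,2]>60);m[:140]=0;m[275:]=0
    n,l,st,ce=cv2.connectedComponentsWithStats(m.astype(np.uint8))
    if n<2: return None
    k=1+np.argmax(st[1:,4]);v,u=np.nonzero(l==k);A=[]
    for p in zip(u,v):
        o,d=ray(w,*map(float,p));o=U.T@(o-O);d=U.T@d;o=o-[0,0,TOP-.08]
        a=d[0]**2+d[2]**2;b=o[0]*d[0]+o[2]*d[2];c=o[0]**2+o[2]**2-.0064
        q=b*b-a*c
        if q<0: continue
        X=o+d*(-b-q**.5)/a
        if -.074<X[1]<-.045: A.append((np.arctan2(X[0],X[2]),X[1]))
    A=np.array(A);return A[:,0].mean(),A[:,0].min(),A[:,0].max(),A[:,1].min(),A[:,1].max(),len(A)
if __name__=="__main__":
    w=cap('wrist',sys.argv[1] if len(sys.argv)>1 else None)
    print(r.sense()['time_s'],np.round(ang(w),4))
E
python3 ang.py; python3 -m pendant '[[[0,0,0],[0,0,0]]]' >/dev/null; python3 ang.py
```

```text
7.55 [ 5.190e-02 -2.820e-02  1.324e-01 -7.370e-02 -4.900e-02  1.545e+03]
7.7 [ 5.230e-02 -2.820e-02  1.327e-01 -7.390e-02 -4.920e-02  1.547e+03]
```

View pics/w2.png

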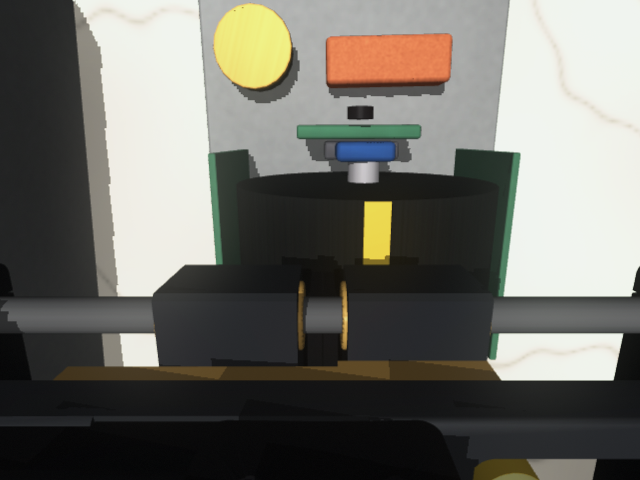

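The yellow stripe is at columns 363–391, rows 201–265, with the axle stub at (363,172). The drum is at rest about +0.05 rad short of the top. It needs a slow 4 mm stroke that stops while still in contact.

```bash

python3 -m pendant '[[[0,14,0],[0,0,0]],[[0,28,0],[0,0,0]],[[0,28,3],[0,0,0]],[[0,28,5],[0,0,0]],[[0,28,6],[0,0,0]],[[0,28,7],[0,0,0]],[[0,28,7],[0,0,0]]]' | grep -E "tcp|wrist"; python3 ang.py
python3 -m pendant '[[[0,1,0],[0,0,0]],[[0,2,0],[0,0,0]],[[0,3,0],[0,0,0]],[[0,4,0],[0,0,0]],[[0,4,0],[0,0,0]],[[0,4,0],[0,0,0]],[[0,4,0],[0,0,0]]]' | grep -E "tcp|wrist"; python3 ang.py
python3 -m pendant '[[[0,0,-1],[0,0,0]],[[0,0,-3],[0,0,0]],[[0,0,-6],[0,0,0]],[[0,0,-10],[0,0,0]],[[0,0,-10],[0,0,0]]]' | grep -E "tcp|wrist"; python3 - <<'E'
from ang import *
w=cap('wrist','w3');print(r.sense()['time_s'],np.round(ang(w),4))
# axle stub: bright grey columns just beyond the drum end
g=w['frame'].astype(int);p=proj(w,O+U@[0,-.085,TOP-.08])[0];print("expected axle px",p)
for v in range(int(p[1])-4,int(p[1])+5,2): 
    u=np.nonzero((g[v,300:420].min(1)>110)&(np.ptp(g[v,300:420],axis=1)<25))[0]+300
    print(v,u.min() if len(u) else None,u.max() if len(u) else None)
E
```

```text
tcp_pos: [0.5446, 0.0116, 0.2767]
wrist_force: [0.3, 0.5, 4.9]
8.45 [ 6.980e-02 -5.500e-03  1.506e-01 -7.390e-02 -4.630e-02  1.677e+03]
tcp_pos: [0.5398, 0.0113, 0.2764]
wrist_force: [-0.0, 0.6, 5.3]
9.2 [ 7.900e-03 -6.720e-02  8.780e-02 -7.400e-02 -4.640e-02  1.666e+03]
tcp_pos: [0.5398, 0.0113, 0.2862]
wrist_force: [0.5, -1.4, 1.3]
9.75 [ 2.100e-03 -7.430e-02  8.190e-02 -7.400e-02 -4.530e-02  1.656e+03]
expected axle px [317.38341087 170.53108432]
166 300 417
168 300 417
170 300 417
172 300 417
174 300 417
```

View pics/w3.png

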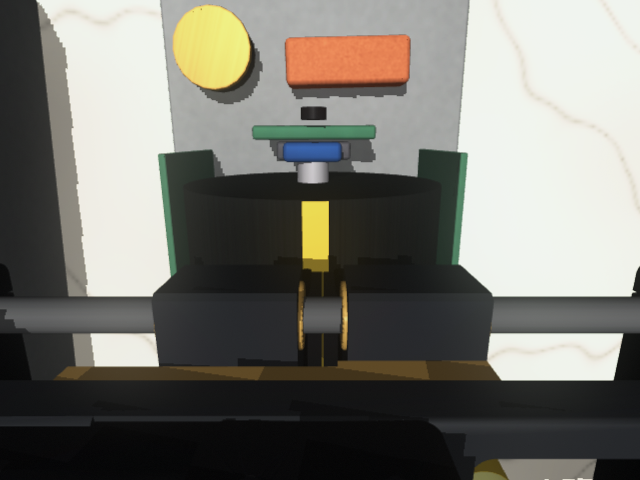

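```bash
python3 -c "
from h import *
print(shift([0,.039,.355]))"
```

```text
(array([-76.2,  -4.1, -69. ]), array([-0.    ,  0.0002,  0.0003]))
```

The stripe is now at columns 302–329, essentially centred over the axle stub (298–328) and the drum edges (184–441). I'll refine the angle by taking the axle from this same picture.

```bash
python3 - <<'E'
import h,ang
from h import *
w=cap('wrist')
# stub and drum silhouette from picture
o,d=ray(w,313,172);o2=U.T@(o-O);d2=U.T@d
X=o2+d2*((ang.TOP-.08-o2[2])/d2[2]);print("stub at unit",X)
for dx in(0,X[0]/2,X[0]):
    ang.O=O+U@[dx,0,0];print(dx,np.round(ang.ang(w)[0],4))
E
```

```text
stub at unit [ 0.00267646 -0.08404948  0.1277    ]
0 0.0016
0.001338227633645853 -0.0151
0.002676455267291706 -0.0319
```

```bash

python3 -m pendant '[[[0,0,5],[0,0,0]],[[0,0,8],[0,0,0]],[[0,0,9],[0,0,0]],[[0,0,9.5],[0,0,0]],[[0,-0.5,9.5],[0,0,0]],[[0,-1,9.5],[0,0,0]],[[0,-1.5,9.5],[0,0,0]],[[0,-1.5,9.5],[0,0,0]],[[0,-1.5,9.5],[0,0,0]]]' | grep -E "tcp|wrist"; python3 ang.py
python3 -m pendant '[[[0,0,-1],[0,0,0]],[[0,0,-3],[0,0,0]],[[0,0,-10],[0,0,0]],[[0,0,-40],[0,0,0]],[[0,0,-70],[0,0,0]],[[0,0,-80],[0,0,0]],[[0,0,-80],[0,0,0]]]' | grep -E "tcp|wrist"; python3 ang.py; python3 -c "
from h import *
O+=U@[.0012,0,0]
print(shift([0,.039,.357]))"
```

```text
tcp_pos: [0.5415, 0.0114, 0.2767]
wrist_force: [0.1, 0.4, 4.2]
10.75 [ 2.680e-02 -5.070e-02  1.087e-01 -7.390e-02 -4.630e-02  1.706e+03]
tcp_pos: [0.5415, 0.0115, 0.3579]
wrist_force: [0.5, -0.4, -0.5]
11.5 [ 1.890e-02 -6.020e-02  1.014e-01 -7.390e-02 -4.510e-02  9.220e+02]
(array([-76.1,  -4.1,  -0.8]), array([0.0002, 0.0009, 0.0001]))
```

```bash

python3 -m pendant '[[[-38,-2,-1],[0,0,0]],[[-76,-4,-1],[0,0,0]],[[-76,-4,10],[0,0,0]],[[-76,-4,16],[0,0,0]],[[-76,-4,20],[0,0,0]],[[-76,-4,20],[0,0,0]]]' | grep -E "tcp|wrist"
python3 -m pendant '[[[0,0,1],[0,0,0]],[[0,0,2],[0,0,0]],[[0,0,3],[0,0,0]],[[0,0,4],[0,0,0]],[[0,0,5],[0,0,0]],[[0,0,6],[0,0,0]],[[0,0,6],[0,0,0]]]' | grep -E "tcp|wrist"
```

```text
tcp_pos: [0.54, 0.0865, 0.3351]
wrist_force: [-0.9, 0.4, 0.2]
tcp_pos: [0.5405, 0.0874, 0.3308]
wrist_force: [-0.9, -0.8, 2.8]
```

```bash
for k in 1; do
python3 -m pendant '[[[0,0,0.5],[0,0,0]],[[0,0,1],[0,0,0]],[[0,0,1.5],[0,0,0]],[[0,0,2],[0,0,0]],[[0,0,2.5],[0,0,0]],[[0,0,3],[0,0,0]]]' | grep -E "tcp|wrist"; done
python3 -m pendant '[[[0,0,0.5],[0,0,0]],[[0,0,1],[0,0,0]],[[0,0,1.5],[0,0,0]],[[0,0,2],[0,0,0]]]' | grep -E "tcp|wrist"
```

```text
tcp_pos: [0.5405, 0.0874, 0.3274]
wrist_force: [-0.8, -0.8, 2.6]
tcp_pos: [0.5405, 0.0874, 0.3254]
wrist_force: [0.1, -2.5, 3.1]
```

```bash

python3 -m pendant '[[[0,0,0.5],[0,0,0]],[[0,0,1],[0,0,0]],[[0,0,1.5],[0,0,0]],[[0,0,2],[0,0,0]]]' | grep -E "tcp|wrist"
python3 -m pendant '[[[0,0,0.5],[0,0,0]],[[0,0,1],[0,0,0]],[[0,0,1.5],[0,0,0]],[[0,0,2],[0,0,0]]]' | grep -E "tcp|wrist"
python3 -m pendant '[[[0,0,0.5],[0,0,0]],[[0,0,1],[0,0,0]],[[0,0,1.5],[0,0,0]],[[0,0,2],[0,0,0]]]' | grep -E "tcp|wrist"
```

```text
tcp_pos: [0.5405, 0.0875, 0.3234]
wrist_force: [0.1, -2.0, 2.0]
tcp_pos: [0.5405, 0.0875, 0.3214]
wrist_force: [1.1, -1.8, 2.3]
tcp_pos: [0.5405, 0.0875, 0.3194]
wrist_force: [0.9, -1.9, 2.0]
```

The pin is past the rim depth at about 3 N, so it is in the notch. I'll continue down to the floor.

```bash

python3 -m pendant '[[[0,0,0.7],[0,0,0]],[[0,0,1.4],[0,0,0]],[[0,0,2],[0,0,0]],[[0,0,2.7],[0,0,0]],[[0,0,3.4],[0,0,0]],[[0,0,4],[0,0,0]]]' | grep -E "tcp|wrist"
python3 -m pendant '[[[0,0,0.5],[0,0,0]],[[0,0,1],[0,0,0]],[[0,0,1],[0,0,0]]]' | grep -E "tcp|wrist"
python3 -m pendant '[[[0,0,0.5],[0,0,0]],[[0,0,1],[0,0,0]],[[0,0,1],[0,0,0]]]' | grep -E "tcp|wrist"
```

```text
tcp_pos: [0.5405, 0.0875, 0.3154]
wrist_force: [1.4, -1.6, 2.2]
tcp_pos: [0.5405, 0.0875, 0.3143]
wrist_force: [1.5, -2.1, 2.7]
tcp_pos: [0.5405, 0.0876, 0.3134]
wrist_force: [0.6, -1.2, 2.7]
```

```bash

python3 -m pendant '[[[0,0,0.5],[0,0,0]],[[0,0,1],[0,0,0]],[[0,0,1],[0,0,0]]]' | grep -E "tcp|wrist"
python3 -m pendant '[[[0,0,0.5],[0,0,0]],[[0,0,0.7],[0,0,0]],[[0,0,0.7],[0,0,0]]]' | grep -E "tcp|wrist"
```

```text
tcp_pos: [0.5405, 0.0875, 0.3127]
wrist_force: [-0.3, -0.9, 5.1]
tcp_pos: [0.5405, 0.0875, 0.3123]
wrist_force: [-0.9, -1.0, 5.6]
```

```bash

python3 -m pendant '[[[0,0,0.5],[0,0,0]],[[0,0,1],[0,0,0]],[[0,0,1],[0,0,0]],[[0,0,1],[0,0,0]]]' | grep -E "tcp|wrist"
```

```text
tcp_pos: [0.5405, 0.0875, 0.3117]
wrist_force: [-1.0, -0.3, 7.4]
```

```bash

python3 -m pendant '[[[0,0,-1],[0,0,0]],[[0,0,-2],[0,0,0]],[[0,0,-5],[0,0,0]],[[0,0,-20],[0,0,0]],[[0,0,-50],[0,0,0]],[[50,0,-90],[0,0,0]],[[100,0,-100],[0,0,0]],[[150,0,-100],[0,0,0]],[[200,0,-100],[0,0,0]],[[250,0,-100],[0,0,0]]]' | grep -E "time|tcp|wrist"
python3 -m pendant '[[[50,0,0],[0,0,0]],[[50,0,0],[0,0,0]],[[50,0,0],[0,0,0]]]' | grep -E "time|tcp|wrist"
python3 - <<'E'
from h import *
a=cap('scene');b=cap('top')
A=cv2.resize(a['frame'][170:300,270:400],None,fx=4,fy=4,interpolation=cv2.INTER_CUBIC)[:440,:390]
B=cv2.resize(b['frame'][195:305,250:350],None,fx=4,fy=4,interpolation=cv2.INTER_CUBIC)
cv2.imwrite('pics/end.png',np.hstack([A,B])[...,::-1])
def red(c,x0,x1,y0,y1):
    h=cv2.cvtColor(c["frame"],cv2.COLOR_RGB2HSV).astype(int);m=((h[...,0]<8)|(h[...,0]>170))&(h[...,1]>150)&(h[...,2]>70)
    k=np.zeros_like(m);k[y0:y1,x0:x1]=m[y0:y1,x0:x1];v,u=np.nonzero(k);return np.array([u.mean(),v.mean()])
P=[c["K"]@np.c_[c["R"],c["t"]] for c in(a,b)]
X=cv2.triangulatePoints(P[0],P[1],red(a,325,360,185,220),red(b,265,295,225,250)).ravel();print("knob",X[:3]/X[3])
E
```

```text
time_s: 18.2
tcp_pos: [0.5551, -0.1502, 0.4104]
wrist_force: [1.0, 1.2, -0.7]
time_s: 18.5
tcp_pos: [0.5582, -0.1997, 0.4094]
wrist_force: [-0.3, -0.3, -0.2]
knob [nan nan nan]<stdin>:8: RuntimeWarning: Mean of empty slice.
  ret = ret.dtype.type(ret / rcount)
```

View pics/end.png

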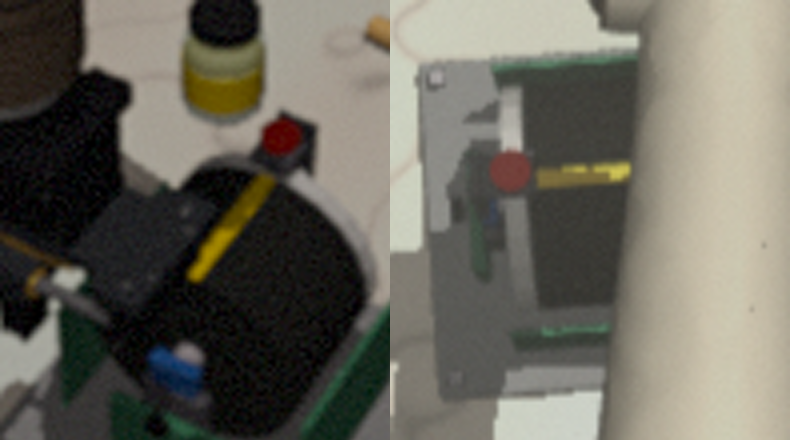

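The picture shows the knob pressed down at (282,138) and the yellow stripe running straight into it at the drum's top. The floor was felt at the predicted 19–20 mm of travel, and nothing is being touched now. Handing in.

```bash
python3 -c "
from station import r
print(r.finish_job())"
```

```text
the job is handed in; nothing more can be done
None
```

The job is handed in: the drum rests with its yellow mark at the top, and the lock pin is pressed about 19 mm down to the notch floor, with the highest finger force I read about 7 N; the hand-in returned no verdict.

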